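# Stack the empty glass crate on the full one

### The job

Pick up the empty mint-green glass crate by its handle bar and stack it on the full mint-green crate, so that all four lugs under it drop fully home into the full crate's corner sockets and it sits level. Lower it in rather than dropping it, let go, and leave the black snack tray and the jam jar standing where they are.

Things in the scene. Friction and masses are not known exactly. Their poses are not given: they have to be found in the camera images.
- crate: Empty loose mint crate, 0.3-0.65 kg, 200 (x) x 150 (y) mm. Origin: its centre at lug-tip level; z up. Box from z 16 to rim 71 mm. Four round lugs, 14 mm across, tapered, 16 long, at x +-75, y +-50. Dark green handle bar along x over its middle, 16 wide (y) x 16 tall, axis y 0, z 108, with a 40 mm wide upright at each end; pinch it mid-length across y from above. A half turn is the same.
- lower_crate: Full mint crate, fixed, glasses below its rim, no handle. 200 (x) x 150 (y) x 80 mm; origin: centre of underside, z up. Square sockets in the corners, 44 x 44 mm inside, at x +-75, y +-50: mouth z 80, dark green floor z 66, walls 3 mm. With the lugs home the empty crate's origin is 66 mm above this one, x axes parallel (either way round), with about 15 mm play each way.
- snack_tray: Bystander: a loose black tray, 210 mm along x, 160 mm along y, 35 mm high, with cheese cubes and tomatoes; no sockets. Origin at the centre of its underside.
- jam_jar: Bystander: loose dark red jam jar, white cap, 64 mm across, 90 mm high. Origin: centre of its underside. On the other side of the counter stands a fixed stack of white saucers, 110 mm across and 51 mm high; at the far edge a fixed red tin, 142 mm high.

How it is judged:
By the outcome, as a careful person would: the job done as asked, in the order asked, and still so for the second after the job is handed in, with the robot touching nothing.
It also fails if it takes over 48 s, if anything falls off the work surface, if the arm or the gripper's body presses on something with over 40 N, if the wrist force passes 120 N, or if a joint passes its speed limit or range.

### The arm

A 6-joint arm with a two-finger parallel gripper is mounted at the origin on the work surface. World frame = base frame: x ahead of the robot, y to its left, z up, the work surface at z = 0. Lengths are in m, angles in rad, forces in N, time in s.
With the tool pointing down it reaches from about 0.225 to 0.875 m from the base axis. Payload 3.4 kg.
Tool frame: the origin (TCP) lies at the very end of the fingers, on their centre line; the grasp point (between the pads) lies robot.pinch_z behind it (robot.pinch_z is the distance from the TCP to the grasp point, in m); z points along the fingers, y is the line along which they close (so a half turn about z gives the same grasp; the last joint's range is limited). The gripper opens to 85 mm and grips with 20 to 120 N. Pads are 22 mm wide; open, the fingers measure 114 mm over their backs; the gripper's body (76 mm by 85 mm) begins 54 mm behind the grasp point. The pads swing forward as they close: fully open they stand 13 mm farther back than shut.
Start: joints at [-1.382, 0.276, 1.505, -0, 1.361, -0.121], TCP at [0.175, -0.548, 0.231] pointing down, gripper open.
Joint ranges: [-2.89, 2.89], [-0.75, 2.08], [0.22, 2.7], [-1.18, 4.32], [0.11, 2.71], [-2.7, 2.7]. Speed limits (rad/s): [2.57, 2.57, 3.14, 3.14, 3.14, 3.14].

### API

Orientations are given as a unit quaternion [w, x, y, z].
In Python, from plant import robot gives the robot as it stands.
- The arm moves only by the tool inch_along, called after "Request:" in YAML: its name, and indented under it one key for each argument. Schema: {"type":"object","properties":{"offsets":{"type":"array","items":{"type":"number"},"minItems":7,"maxItems":140},"squeeze":{"type":"number"},"only":{"type":"string"},"quiet":{"type":"boolean"},"lines":{"type":"string"}},"required":["offsets"],"additionalProperties":false}. offsets is one flat list of numbers that holds 1 to 20 rows one after another, with no inner brackets; each row has 7 numbers: a rotation vector rx, ry, rz in units of 0.05 rad, then dx, dy, dz in shares of the most that a row can go, 1 being 62.5 mm, then the opening from 0.0 (shut) to 1.0 (fully open); each row shifts and turns the commanded pose from where the row before left it, along the tool's axes as they then stand; what a row does not reach is not made up. A row lasts 1/8 s, in which the tool goes at most 0.0625 m and 0.188 rad, less where a joint would pass 70% of its speed; a pose out of reach is approached as far as the arm can. The fingers move at their own pace and stop on an object; squeeze is the grip in N (left out, the last holds). Time passes only in rows, so rows that do not move let the fingers close. The tool returns the time, the measured TCP pose, the force, the opening and the grip force at its end. only (a regular expression) keeps the lines of the reply that match it, lines (a string "A,B") keeps lines A to B, and quiet returns only ok. Input that does not fit is refused with a message, and nothing moves.
- robot.read_state(): the state, without advancing time (a new reading comes with each control period).
- robot.get_image(name): name is "side" or "top" or "wrist"; returns the picture (420x560x3 uint8, red, green, blue); there is no depth.
- robot.get_calibration(name): a dict with "fx", "fy", "cx", "cy" (pixels), "D" ([k1, k2, p1, p2, k3] as OpenCV has them; the pictures are not rectified), "R" (3x3) and "t" (3): a world point X has camera coordinates R X + t; the wrist camera has in their place "T_tool_cam" (4x4, takes a point from camera to tool coordinates, whose origin is the TCP and whose axes are the flange's). Camera axes: x right, y down, z forward; pixel columns grow to the right and rows downward; lengths in m; the calibration is good to about 2 mm. A picture is of the moment at which its call begins: read the wrist's pose just before it. get_calibration takes no time and is no camera call.
- robot.hand_in(): hands the job in; it is judged then, once.
The state is a dict: "time": time; "joints": joint angles; "qvel": joint speeds; "tau": joint torques, N m; "position": TCP position; "tcp_rot": TCP orientation; "ft_force": force on the tool from outside, world axes, zero at the start; "moment": the same for the moment, N m; "grip_width": opening from 0.0 (shut) to 1.0 (fully open); "grasp_force": force on a finger pad.
Only numpy, scipy, OpenCV 4.12 (cv2) and the standard library are available. Lean on these libraries where they do the work, as an engineer would, in place of code of your own. Each camera call takes 0.05 s, during which the arm holds its last target. There are 200 camera calls.

## Working session

There is one attempt and no reset: what is moved stays moved. The work goes in short steps, Python scripts to look and compute and a tool call to move; the robot and the scene stay as the last step left them, time stands still between calls to the robot, and variables do not carry over. Pictures are saved under pics/ and viewed, at most 10 in all, crops included, and the job is handed in when it is done.

```bash
ls; mkdir -p pics; python3 - <<'E'
from plant import robot
import cv2,numpy as np
print(robot.pinch_z, robot.read_state())
a=[robot.get_image(n) for n in("top","side","wrist")]
for n,i in zip(("top","side","wrist"),a): cv2.imwrite(f"pics/{n}0.png",i[:,:,::-1])
for n in("top","side","wrist"): print(n,robot.get_calibration(n))
E
```

```text
pics
plant.py
0.0187 {'time': 0.0, 'joints': array([-1.38200899e+00,  2.76598899e-01,  1.50618177e+00, -1.87195964e-05,
        1.36069214e+00, -1.20999054e-01]), 'qvel': array([ 1.27181771e-03,  9.68830971e-04,  1.11941091e-03,  9.57328729e-04,
       -3.05884052e-05, -3.06654244e-04]), 'tau': array([ 7.77792975e-04, -4.16768289e+01, -2.45807666e+01,  2.05225360e-04,
        1.13855608e-02, -1.18960398e-05]), 'position': array([ 0.17517655, -0.54708755,  0.23041811]), 'tcp_rot': array([-9.39231464e-04,  9.88027274e-01,  1.54276445e-01, -4.10040303e-05]), 'ft_force': array([ 0.40144987, -0.31222942, -0.31209065]), 'moment': array([-0.00319977, -0.04286508, -0.01839482]), 'grasp_force': 0.0, 'grip_width': 1.0006077636537754}
top {'fx': 419.92841173284756, 'fy': 419.92841173284756, 'cx': 278.89134491110195, 'cy': 209.51234791998058, 'D': array([-0.02060286,  0.        ,  0.        ,  0.        ,  0.        ]), 'R': array([[ 0.04658058, -0.99889615, -0.00605994],
       [-0.9744579 , -0.04410512, -0.2201966 ],
       [ 0.21968626,  0.01616204, -0.97543669]]), 't': array([-0.023
[... 266 characters left out ...]
0288175],
       [-0.35683869,  0.64032744, -0.68018153],
       [ 0.33453732, -0.59223307, -0.73303805]]), 't': array([0.52079672, 0.22869479, 0.84146552])}
wrist {'fx': 364.2828968668879, 'fy': 364.2828968668879, 'cx': 281.6968507333277, 'cy': 209.58326312081465, 'D': array([-0.06158632,  0.        ,  0.        ,  0.        ,  0.        ]), 'T_tool_cam': array([[ 1.29845760e-04, -9.50989551e-01, -3.09222988e-01,
         7.88189996e-02],
       [ 9.99999693e-01, -1.15641671e-04,  7.75555991e-04,
        -7.80579005e-04],
       [-7.73304707e-04, -3.09222993e-01,  9.50989244e-01,
        -1.41817528e-01],
       [ 0.00000000e+00,  0.00000000e+00,  0.00000000e+00,
         1.00000000e+00]])}
```

View pics/top0.png

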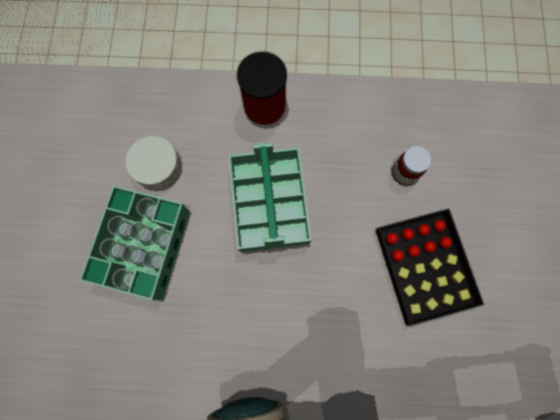

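View pics/side0.png

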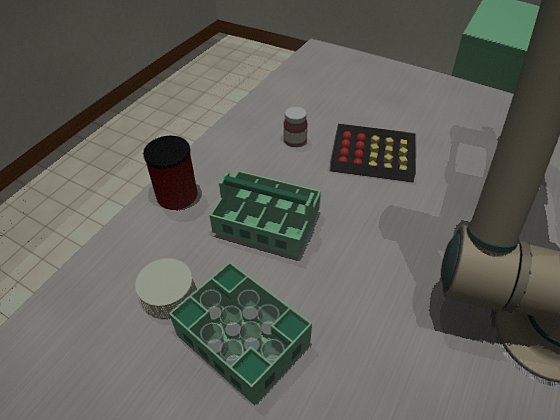

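The top view shows the empty crate at about (270,200), with its bar from (264,150) to (273,240). The full crate is at about (135,245), the saucers are at (152,162), the tin at (262,90), and the jar and tray are on the right. The side view shows the same layout. Next I'll enlarge both crates to pick points.

```bash
python3 - <<'E'
import cv2,numpy as np
def grid(src,x0,y0,x1,y1,s,out):
    i=cv2.resize(cv2.imread(src)[y0:y1,x0:x1],None,fx=s,fy=s,interpolation=cv2.INTER_CUBIC)
    for x in range(-(-x0//20)*20,x1,20):
        cv2.line(i,((x-x0)*s,0),((x-x0)*s,6),(0,0,255),1);cv2.putText(i,str(x),((x-x0)*s,16),0,.35,(0,0,255))
    for y in range(-(-y0//20)*20,y1,20):
        cv2.line(i,(0,(y-y0)*s),(6,(y-y0)*s),(0,0,255),1);cv2.putText(i,str(y),(8,(y-y0)*s+4),0,.35,(0,0,255))
    cv2.imwrite(out,i)
grid("pics/top0.png",75,135,320,310,3,"pics/topc.png")
grid("pics/side0.png",160,165,330,405,2,"pics/s.png")
i=cv2.imread("pics/side0.png")
grid("pics/side0.png",135,160,335,310,4,"pics/sidec1.png")
grid("pics/side0.png",160,255,325,405,4,"pics/sidec2.png")
E
```

```text
(no output)
```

View pics/topc.png

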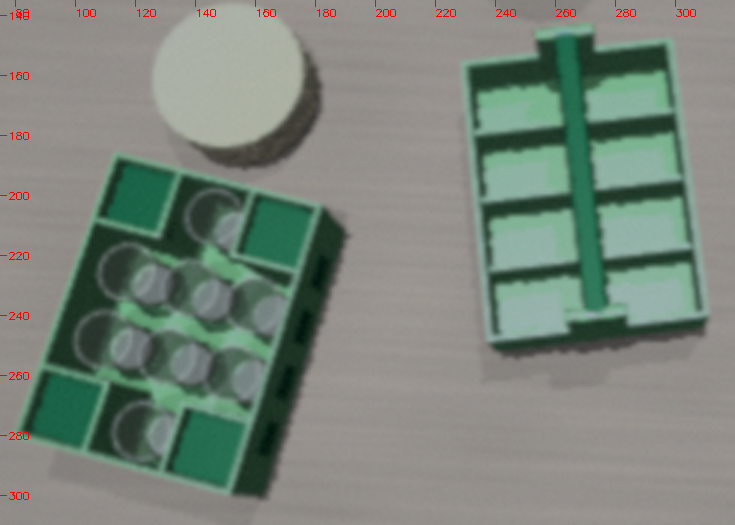

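View pics/sidec1.png

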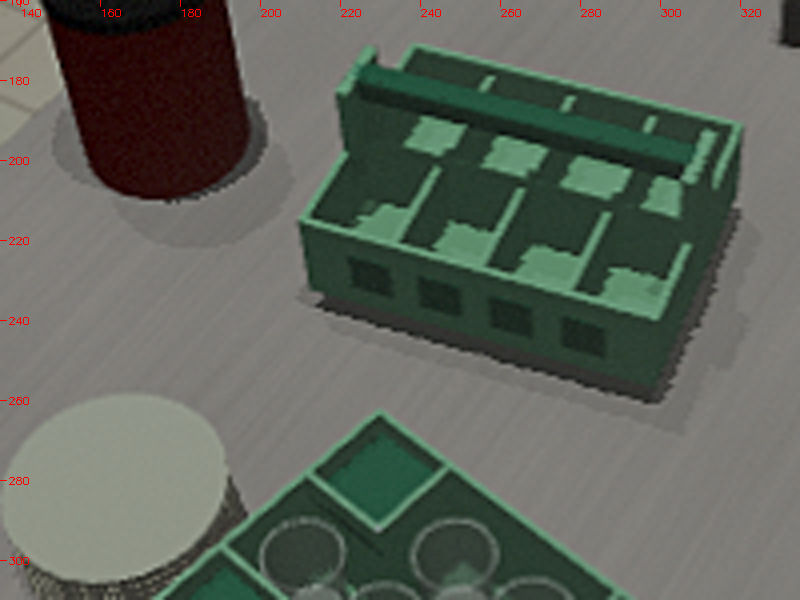

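View pics/sidec2.png

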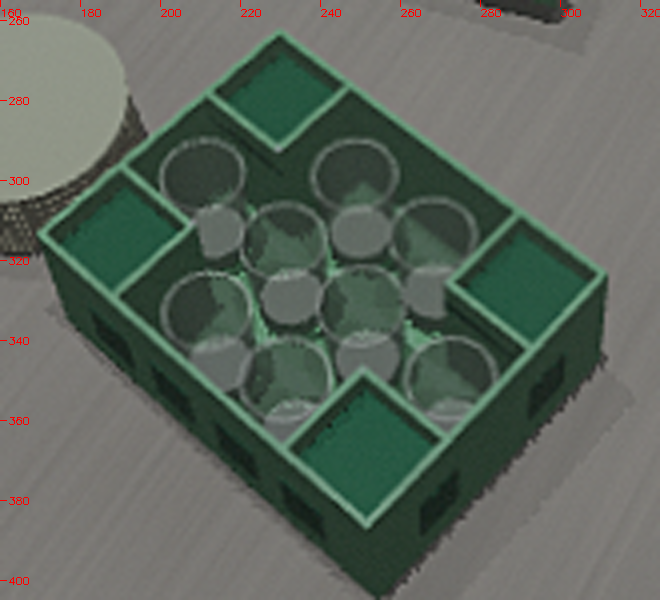

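```bash
cat > h.py <<'E'
import cv2,numpy as np
from plant import robot
def tri(pt,ps):
    P=[];u=[]
    for n,p in(("top",pt),("side",ps)):
        c=robot.get_calibration(n);K=np.array([[c['fx'],0,c['cx']],[0,c['fy'],c['cy']],[0,0,1.]])
        P.append(np.c_[c['R'],c['t']]);u.append(cv2.undistortPoints(np.array(p,float).reshape(-1,1,2),K,c['D'])[:,0].T)
    X=cv2.triangulatePoints(*P,*u);X=(X[:3]/X[3]).T
    e=[np.abs((np.array(P[k])@np.c_[X,np.ones(len(X))].T)[:2]/(np.array(P[k])@np.c_[X,np.ones(len(X))].T)[2]-u[k]).max()*420 for k in(0,1)]
    return X,e
E
python3 - <<'E'
from h import *
np.set_printoptions(precision=4,suppress=True)
S={'low':([(114,186),(182.5,203.5),(153,299),(81.5,280)],[(169.5,313.2),(230,263),(311.5,323.7),(251.5,386.2)]),
'empty':([(230.2,156.2),(298.2,148.8),(309.8,240.5),(238.5,248.8)],[(210.7,214.8),(238,171.6),(320,191),(299,239)]),
'bar':([(263.8,146.8),(273.8,237.5)],[(226.8,179.5),(307.2,198)])}
for n,(a,b) in S.items():
    X,e=tri(a,b);print(n,X,X.mean(0),e)
    if len(X)==4:
        d=X[0]-X[3]+X[1]-X[2];print('yaw x-axis',np.degrees(np.arctan2(d[1],d[0])),np.linalg.norm(d)/2)
        d=X[0]-X[1]+X[3]-X[2];print('yaw y',np.degrees(np.arctan2(d[1],d[0]))-90,np.linalg.norm(d)/2)
    else:
        d=X[0]-X[1];print('yaw',np.degrees(np.arctan2(d[1],d[0])),np.linalg.norm(d))
E
```

```text
low [[0.6267 0.3467 0.0777]
 [0.5962 0.2012 0.075 ]
 [0.4023 0.241  0.0739]
 [0.4327 0.3868 0.0763]] [0.5145 0.2939 0.0757] [np.float64(0.42313981833726466), np.float64(0.40815555852674323)]
yaw x-axis -11.639420814063248 0.19804756559811512
yaw y -11.797897611149821 0.14884586221499316
empty [[ 0.7053  0.1116  0.068 ]
 [ 0.7291 -0.0317  0.0669]
 [ 0.5331 -0.062   0.0713]
 [ 0.51    0.0808  0.0699]] [0.6194 0.0247 0.069 ] [np.float64(0.39933958874753983), np.float64(0.3554331663792165)]
yaw x-axis 8.878171546022207 0.19803676287846342
yaw y 9.314933273015484 0.14497349680039337
bar [[0.7118 0.0384 0.1082]
 [0.5296 0.0098 0.1141]] [0.6207 0.0241 0.1111] [np.float64(1.4852022092314106), np.float64(1.2419624829553755)]
yaw 8.901361870576283 0.1845126483500964
```

Both crates fit well: the empty one is centred at (0.6195, 0.0245) with yaw 9.0°, and the full one at (0.5145, 0.294) with yaw −11.7°. Now I'll align the gripper and fly over the bar.

The rows are not in the units I measure in: shifts go in shares of 62.5 mm and turns go in units of 0.05 rad. I convert before sending: 0.044 m is 0.704, -0.0413 m is -0.6608, 0.1527 rad is 3.054.

Request:
inch_along:
  offsets: [0,0,3.054,0,0,0,1,0,0,0,0.704,-0.6608,0,1,0,0,0,0.704,-0.6608,0,1,0,0,0,0.704,-0.6608,0,1,0,0,0,0.704,-0.6608,0,1,0,0,0,0.704,-0.6608,0,1,0,0,0,0.704,-0.6608,0,1,0,0,0,0.704,-0.6608,0,1,0,0,0,0.704,-0.6608,0,1,0,0,0,0.704,-0.6608,0,1,0,0,0,0.704,-0.6608,0,1,0,0,0,0.704,-0.6608,0,1,0,0,0,0.704,-0.6608,0,1,0,0,0,0,0,0,1,0,0,0,0,0,0,1]

```text
time: 2.02
position: [0.6187, 0.0244, 0.2306]
tcp_rot: [0.0, 0.997, 0.079, -0.001]
ft_force: [-1.3, -0.5, -0.2]
grip_width: 0.997
grasp_force: 0.0
```

```bash
cat >> h.py <<'E'
from scipy.spatial.transform import Rotation as Ro
def err(xy,yaw,z=None):
    s=robot.read_state();q=s['tcp_rot'];R=Ro.from_quat([*q[1:],q[0]])
    yw=np.arctan2(R.as_matrix()[1,0],R.as_matrix()[0,0])
    D=np.r_[xy,s['position'][2] if z is None else z]-s['position']
    W=Ro.from_euler('z',yaw)*Ro.from_euler('x',np.pi)
    print('t',s['time'],'pos',s['position'],'yaw',np.degrees(yw),'rotvec tool',(R.inv()*W).as_rotvec(),'tool delta',W.inv().apply(D),'ft',s['ft_force'],'j',s['joints'],s['grip_width'],s['grasp_force'])
E
python3 - <<'E'
from h import *
np.set_printoptions(precision=4,suppress=True)
err([.6195,.0245],np.radians(9))
i=robot.get_image("wrist");cv2.imwrite("pics/w1.png",i[:,:,::-1])
s=robot.read_state();q=s['tcp_rot'];c=robot.get_calibration("wrist")
T=np.eye(4);T[:3,:3]=Ro.from_quat([*q[1:],q[0]]).as_matrix();T[:3,3]=s['position'];M=np.linalg.inv(T@c['T_tool_cam'])
K=np.array([[c['fx'],0,c['cx']],[0,c['fy'],c['cy']],[0,0,1.]])
a=np.radians(9);o=np.array([.6195,.0245]);u=np.array([np.cos(a),np.sin(a)]);v=np.array([-u[1],u[0]])
P=[[*(o+x*u+y*v),z] for x,y,z in[(.08,.008,.116),(.08,-.008,.116),(-.08,.008,.116),(-.08,-.008,.116),(.1,.075,.071),(.1,-.075,.071)]]
p=cv2.projectPoints(np.array(P),cv2.Rodrigues(M[:3,:3])[0],M[:3,3],K,c['D'])[0][:,0];print(p)
for x in p: cv2.circle(i,tuple(int(k) for k in x.round()),3,(255,0,0),1)
cv2.imwrite("pics/w1m.png",i[:,:,::-1])
E
```

```text
t 2.025 pos [0.6187 0.0244 0.2306] yaw 9.048177376686581 rotvec tool [0.0004 0.0019 0.0008] tool delta [0.0008 0.     0.    ] ft [-1.2577 -0.4876 -0.1987] j [-0.0724  0.344   1.4061 -0.0008  1.3933  1.3406] 0.9973447061189152 0.0
[[269.6371  87.97  ]
 [293.4297  87.965 ]
 [271.6862 296.7076]
 [291.5118 296.6934]
 [185.2728  62.3942]
 [377.665   62.3643]]
```

View pics/w1m.png

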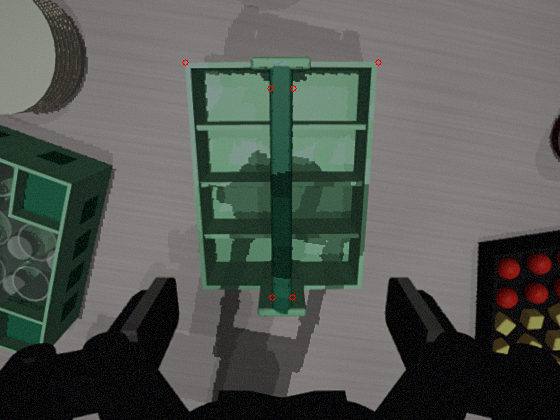

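The wrist view shows the bar from (281,66) to (281,308), midway between the fingers. The projected model points fall on it and on the rim corners to within about 2 mm. Next I'll descend, grip and lift slightly.

Converted, 0.045 m is 0.72, 0.03 m is 0.48.

Request:
inch_along:
  offsets: [0,0,0,0.016,0,0.72,1,0,0,0,0,0,0.72,1,0,0,0,0,0,0.48,1,0,0,0,0,0,0.344,1,0,0,0,0,0,0,1,0,0,0,0,0,0,0,0,0,0,0,0,0,0,0,0,0,0,0,0,0,0,0,0,0,0,0,0,0,0,0,0,0,0,0,0,0,0,0,0,0,0,0,0,0,0,0,0,0]
  squeeze: 60

```text
time: 3.58
position: [0.6205, 0.0251, 0.0905]
tcp_rot: [-0.0, 0.997, 0.079, 0.0]
ft_force: [-1.4, 2.8, 5.0]
grip_width: 0.177
grasp_force: 61.7
```

```bash
python3 -c "
from h import *
err([.6195,.0245],np.radians(9),.089)"
```

```text
t 3.575 pos [0.62048289 0.02511611 0.09047266] yaw 9.014787110941919 rotvec tool [-0.00039404 -0.00093768  0.00025827] tool delta [-0.00106717  0.00045477  0.00147266] ft [-1.4002892   2.83383186  5.01043312] j [-7.18870058e-02  4.47173819e-01  1.60820494e+00  6.74613802e-04
  1.08539029e+00  1.34125691e+00] 0.17701143177839165 61.7309832572937
```

The bar is held (15 mm opening, 62 N). Lifting.

Request:
inch_along:
  offsets: [0,0,0,0,0,-0.16,0,0,0,0,0,0,-0.32,0,0,0,0,0,0,-0.48,0,0,0,0,0,0,-0.48,0,0,0,0,0,0,-0.48,0,0,0,0,0,0,-0.24,0,0,0,0,0,0,0,0,0,0,0,0,0,0,0]

```text
time: 4.58
position: [0.6191, 0.0246, 0.2229]
tcp_rot: [-0.0, 0.997, 0.078, -0.002]
ft_force: [0.7, 0.4, -6.5]
grip_width: 0.177
grasp_force: 60.2
```

```bash
python3 -c "
from h import *
np.set_printoptions(precision=4,suppress=True)
err([.5155,.2935],np.radians(-11.7))
err([.5155,.2935],np.radians(9))
for n in ('side',): cv2.imwrite('pics/lift_%s.png'%n,robot.get_image(n)[:,:,::-1])"
```

```text
t 4.575 pos [0.6191 0.0246 0.2229] yaw 8.992557603781389 rotvec tool [0.0001 0.0036 0.3612] tool delta [-0.156  -0.2423 -0.    ] ft [ 0.6586  0.3731 -6.4853] j [-0.0725  0.3496  1.4165 -0.0002  1.3791  1.3414] 0.17686512205231722 60.17179012298584
t 4.575 pos [0.6191 0.0246 0.2229] yaw 8.992557603781389 rotvec tool [-0.0006  0.0036 -0.0001] tool delta [-0.0603 -0.2819 -0.    ] ft [ 0.6586  0.3731 -6.4853] j [-0.0725  0.3496  1.4165 -0.0002  1.3791  1.3414] 0.17686512205231722 60.17179012298584
```

View pics/lift_side.png

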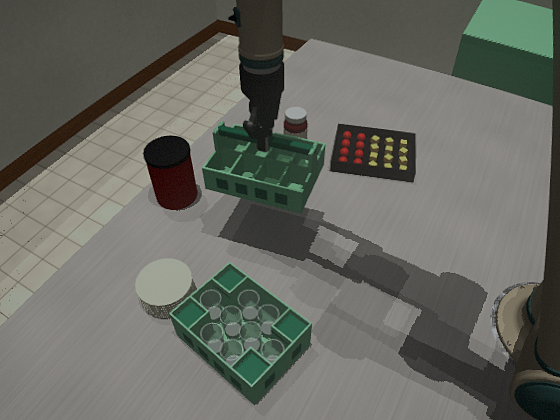

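The side view shows the crate hanging level at (265,170), clear of the tin. I'll carry it over first, then turn it above the full crate, because the tin is close.

Converted, -0.006 m is -0.096, -0.034 m is -0.544, 0.08 rad is 1.6.

Request:
inch_along:
  offsets: [0,0,0,-0.048,-0.1904,0,0,0,0,0,-0.096,-0.416,0,0,0,0,0,-0.112,-0.544,0,0,0,0,0,-0.112,-0.544,0,0,0,0,0,-0.112,-0.544,0,0,0,0,0,-0.112,-0.544,0,0,0,0,0,-0.112,-0.544,0,0,0,0,0,-0.112,-0.544,0,0,0,0,0,-0.096,-0.416,0,0,0,0,0,-0.0528,-0.224,0,0,0,0,1,0,0,0,0,0,0,1.8,0,0,0,0,0,0,1.8,0,0,0,0,0,0,1.6,0,0,0,0,0,0,1.02,0,0,0,0,0,0,0,0,0,0,0,0,0,0,0,0,0,0,0,0,0,0,0,0,0]

```text
time: 6.88
position: [0.5166, 0.2935, 0.2247]
tcp_rot: [0.0, 0.995, -0.102, -0.0]
ft_force: [0.5, 0.1, -6.1]
grip_width: 0.171
grasp_force: 60.1
```

```bash
python3 - <<'E'
from h import *
np.set_printoptions(precision=4,suppress=True)
err([.5155,.2935],np.radians(-11.7),.155)
i=robot.get_image('side');j=robot.get_image('top')
f=lambda a:cv2.resize(a,None,fx=3,fy=3,interpolation=cv2.INTER_CUBIC)
c=np.full((600,800,3),0,np.uint8)
def put(im,x0,y0,w,h,X):
    a=cv2.resize(im[y0:y0+h,x0:x0+w],(400,600),interpolation=cv2.INTER_CUBIC)
    c[:,X:X+400]=a
put(i,140,150,180,270,0);put(j,60,110,140,210,400)
cv2.imwrite('pics/over.png',c[:,:,::-1])
E
```

```text
t 6.875 pos [0.5166 0.2935 0.2247] yaw -11.666242351626538 rotvec tool [0.0002 0.     0.0006] tool delta [-0.001   0.0002  0.0697] ft [ 0.4719  0.0661 -6.0662] j [ 0.3997  0.3084  1.4743 -0.0002  1.3591  2.1742] 0.1714806977250039 60.10357618331909
```

View pics/over.png

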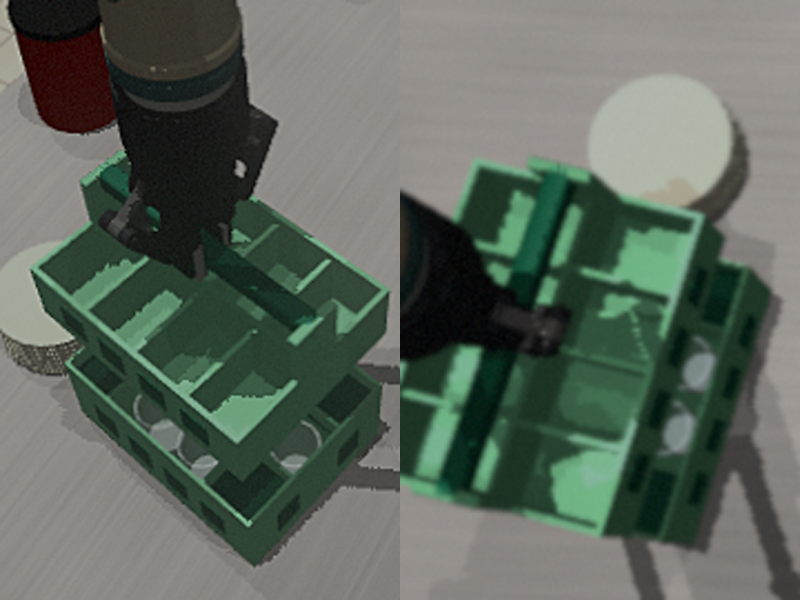

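```bash
python3 - <<'E'
from h import *
X,e=tri([(86.25,166),(131.8,297.3)],[(155.8,270.6),(314.6,281.4)]);print(X,X.mean(0),e)
d=(X[0]-X[1])[:2];print(np.degrees(np.arctan2(d[1],d[0])-np.arctan2(.15,.2)))
E
```

```text
[[0.62557121 0.34579937 0.20577096]
 [0.40406874 0.23941595 0.19875793]] [0.51481998 0.29260766 0.20226444] [np.float64(1.1282683974189898), np.float64(1.1467502039579192)]
-11.215809082329944
```

The held crate is centred at (0.515, 0.293), within 1 mm of the full crate. Lowering it slowly.

Request:
inch_along:
  offsets: [0,0,0,0,0,0.16,0,0,0,0,0,0,0.24,0,0,0,0,0,0,0.24,0,0,0,0,0,0,0.16,0,0,0,0,0,0,0.096,0,0,0,0,0,0,0.064,0,0,0,0,0,0,0.048,0,0,0,0,0,0,0.032,0,0,0,0,0,0,0,0,0,0,0,0,0,0,0]

```text
time: 8.22
position: [0.5167, 0.2937, 0.16]
tcp_rot: [-0.0, 0.995, -0.102, 0.0]
ft_force: [-0.0, -0.8, -6.3]
grip_width: 0.176
grasp_force: 60.1
```

Converted, 0.001 m is 0.016.

Request:
inch_along:
  offsets: [0,0,0,0,0,0.016,0,0,0,0,0,0,0.016,0,0,0,0,0,0,0.016,0,0,0,0,0,0,0.016,0,0,0,0,0,0,0,0,0,0,0,0,0,0,0]

```text
time: 8.98
position: [0.5166, 0.2938, 0.1565]
tcp_rot: [-0.0, 0.995, -0.102, 0.0]
ft_force: [-2.4, 0.7, 0.8]
grip_width: 0.176
grasp_force: 61.1
```

The floor took the load at z 0.1565, exactly as predicted. I'll press down one more millimetre, release and retreat straight up.

Converted, 0.001 m is 0.016.

Request:
inch_along:
  offsets: [0,0,0,0,0,0.016,0,0,0,0,0,0,0,0,0,0,0,0,0,0,0]

```text
time: 9.35
position: [0.5167, 0.2938, 0.1565]
tcp_rot: [-0.0, 0.995, -0.102, 0.001]
ft_force: [-1.6, 0.7, 6.3]
grip_width: 0.174
grasp_force: 61.9
```

Request:
inch_along:
  offsets: [0,0,0,0,0,0,0.4,0,0,0,0,0,0,0.4,0,0,0,0,0,0,1,0,0,0,0,0,0,1,0,0,0,0,0,0,1,0,0,0,0,0,0,1,0,0,0,0,0,0,1,0,0,0,0,0,-0.16,1,0,0,0,0,0,-0.48,1,0,0,0,0,0,-0.64,1,0,0,0,0,0,-0.64,1,0,0,0,-0.8,0,0,1,0,0,0,-0.8,0,0,1,0,0,0,-0.48,0,0,1,0,0,0,0,0,0,1,0,0,0,0,0,0,1]

```text
time: 11.35
position: [0.3903, 0.32, 0.2754]
tcp_rot: [-0.0, 0.995, -0.102, 0.001]
ft_force: [0.6, -0.1, -0.4]
grip_width: 0.997
grasp_force: 0.0
```

```bash
python3 - <<'E'
from h import *
i=robot.get_image('side');j=robot.get_image('top')
c=np.zeros((600,800,3),np.uint8)
def put(im,x0,y0,w,h,X): c[:,X:X+400]=cv2.resize(im[y0:y0+h,x0:x0+w],(400,600),interpolation=cv2.INTER_CUBIC)
put(i,140,150,180,270,0);put(j,60,110,140,210,400)
cv2.imwrite('pics/end.png',c[:,:,::-1])
E
```

```text
(no output)
```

View pics/end.png

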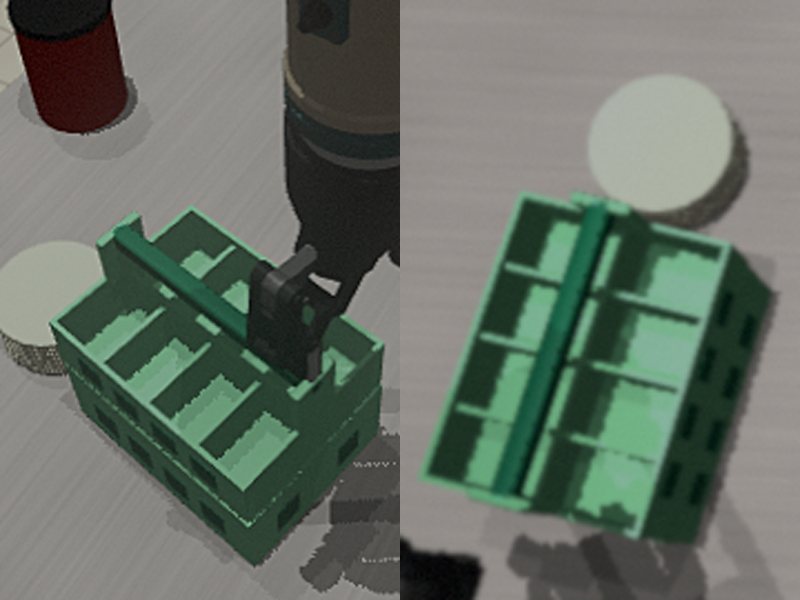

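The end picture shows the empty crate flush on the full one, its walls continuous with no gap, and the gripper clear above it. I'll check the rim height and level, then hand in.

```bash
python3 - <<'E'
from h import *
X,e=tri([(102.35,177.5),(176.5,195),(144,299),(68.4,277.3)],[(163.4,294),(226.4,243.6),(312.4,305.3),(250.3,370.5)]);print(X,X.mean(0),e)
if abs(X[:,2].mean()-.135)<.004 and np.ptp(X[:,2])<.007: print(robot.hand_in())
E
```

```text
[[0.62625818 0.34558858 0.13824808]
 [0.59934059 0.20015399 0.13068619]
 [0.40280835 0.24032629 0.13214322]
 [0.43351428 0.38502327 0.13224466]] [0.51548035 0.29277303 0.13333054] [np.float64(0.6159489927599979), np.float64(0.5827940897579995)]
```

The mean rim height is 0.133 m, 58 mm above the full crate's rim measured the same way (57 expected). The corner heights don't lie on a common tilt, so the spread is pixel noise; no gap is visible along the seam. Handing in.

```bash
python3 -c "
from plant import robot
print(robot.hand_in())"
```

```text
the job is handed in; nothing more can be done
None
```

The empty crate is stacked on the full one, released and handed in: rim height and a gap-free seam indicate all four lugs are home and it sits level, and the arm stayed clear of the tray and jar (not re-imaged at the end).

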